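# Find the loose rivet die and hold its clamp cap open

## Task

One of the three setting dies standing on the rivet anvil has worked loose: tap the dies down one at a time until you find the one that sinks into its bore. Then take the cap in front of that die by its tongue and lift it wide open, so that I can get a key on its clamp bolt; the spring would snap it shut, so finish while still holding the cap wide open in the gripper. Keep the other two caps shut and leave the other things on the bench where they are.

Things in the scene. Friction and masses are not known exactly. Their poses are not given: they have to be found in the camera images.
- anvil: iron rivet-setting anvil, fixed: bar 320 mm along its y (foot flange 400, 10 high); front ledge (x -69 to -25) 50 high, rear part (x -25 to +30) 70 high. Origin on the bench under the middle die; x points from the caps' tongues to the dies, away from the robot; y along the row to the left die; z up. Left, middle, right parts stand at y = +100, 0, -100 mm
- die_left_top (a point): top centre of the left setting die, an upright steel post with flat head 30 mm across; 105 mm above the bench at the start, 35 mm above the bar, at x = 0 of the anvil. This point sinks with the die
- die_left (a joint): how far the left die has been driven down into its bore, m: 0 at the start. A clamped die stays put (gives under 1 mm); the loose one slips down under a push of 4 to 5 N, stops dead 9 mm lower and stays there. Exactly one of the three is loose; it looks like the others
- tongue_left (a point): point on the steel cap over the left clamp bolt: plate 40 x 46 x 4 mm and in front of it a lifting tongue 43 long, 12 wide (y), 8 thick, over free space, with an end bar 16 wide, 12 thick, 17 mm beyond the point. Point: mid tongue, 69 mm from the hinge, 25 mm from the plate, 66 mm above the bench when shut. x to the hinge, turns with the cap. Pinch it across y from above: it pivots in the fingers
- cap_left (a joint): opening angle of the left cap, rad: 0 shut, stop at 1.35. The hinge runs along the anvil's y; the tongue rises and swings up towards its die. A spring shuts the cap when let go; 1 to 2 N at the tongue lifts it
- hinge_left (a point): hinge axis of the left cap, 30 mm in front of the die's axis, 66 mm above the bench
- die_middle_top (a point): top centre of the middle setting die, an upright steel post with cupped head 26 mm across; 105 mm above the bench at the start, 35 mm above the bar, at x = 0 of the anvil. This point sinks with the die
- die_middle (a joint): how far the middle die has been driven down into its bore, m: 0 at the start. A clamped die stays put (gives under 1 mm); the loose one slips down under a push of 4 to 5 N, stops dead 9 mm lower and stays there. Exactly one of the three is loose; it looks like the others
- tongue_middle (a point): point on the steel cap over the middle clamp bolt: plate 40 x 46 x 4 mm and in front of it a lifting tongue 43 long, 12 wide (y), 8 thick, over free space, with an end bar 16 wide, 12 thick, 17 mm beyond the point. Point: mid tongue, 69 mm from the hinge, 25 mm from the plate, 66 mm above the bench when shut. x to the hinge, turns with the cap. Pinch it across y from above: it pivots in the fingers
- cap_middle (a joint): opening angle of the middle cap, rad: 0 shut, stop at 1.35. The hinge runs along the anvil's y; the tongue rises and swings up towards its die. A spring shuts the cap when let go; 1 to 2 N at the tongue lifts it
- hinge_middle (a point): hinge axis of the middle cap, 30 mm in front of the die's axis, 66 mm above the bench
- die_right_top (a point): top centre of the right setting die, an upright steel post with head 25 mm across with a centre pip 13 mm across, 5 mm high; the point is the top of the pip; 105 mm above the bench at the start, 35 mm above the bar, at x = 0 of the anvil. This point sinks with the die
- die_right (a joint): how far the right die has been driven down into its bore, m: 0 at the start. A clamped die stays put (gives under 1 mm); the loose one slips down under a push of 4 to 5 N, stops dead 9 mm lower and stays there. Exactly one of the three is loose; it looks like the others
- tongue_right (a point): point on the steel cap over the right clamp bolt: plate 40 x 46 x 4 mm and in front of it a lifting tongue 43 long, 12 wide (y), 8 thick, over free space, with an end bar 16 wide, 12 thick, 17 mm beyond the point. Point: mid tongue, 69 mm from the hinge, 25 mm from the plate, 66 mm above the bench when shut. x to the hinge, turns with the cap. Pinch it across y from above: it pivots in the fingers
- cap_right (a joint): opening angle of the right cap, rad: 0 shut, stop at 1.35. The hinge runs along the anvil's y; the tongue rises and swings up towards its die. A spring shuts the cap when let go; 1 to 2 N at the tongue lifts it
- hinge_right (a point): hinge axis of the right cap, 30 mm in front of the die's axis, 66 mm above the bench
- spare_die: loose spare steel die standing on the anvil's top between the left and middle dies, 22 wide, 26 tall (sizes in mm); leave alone
- hammer: loose hammer lying on the bench behind the anvil; origin under its middle (sizes in mm); leave alone
- glue_jar: loose round jar 64 wide, 75 tall, standing beyond the anvil's right end (sizes in mm); leave alone
- spool: loose wooden thread spool 50 wide, 52 tall, standing off the anvil's left end (sizes in mm); leave alone
- rivet_tin: loose open round aluminium tin 72 wide, 28 tall, off the anvil's right end (sizes in mm); leave alone
- wax: loose block of beeswax 50 x 70 x 25, off the anvil's left end (sizes in mm); leave alone
- punch: loose steel hand punch, a bar 12 thick and 127 long, lying on the bench in front of the anvil; origin under its middle (sizes in mm); leave alone

How it is judged:
By the outcome, as a careful person would: the job done as asked, in the order asked, and still so for the second after the job is handed in, while the arm keeps its last pose, push and grip.
It also fails if it takes over 45 s, if anything falls off the work surface, if the arm or the gripper's body presses on something with over 40 N, if the wrist force passes 120 N, or if a joint passes its speed limit or range.

## Robot

A 6-joint arm with a two-finger parallel gripper is mounted at the origin on the work surface. World frame = base frame: x ahead of the robot, y to its left, z up, the work surface at z = 0. Lengths are in m, angles in rad, forces in N, time in s.
With the tool pointing down it reaches from about 0.375 to 0.9 m from the base axis. Payload 3.1 kg.
Tool frame: the origin (TCP) lies midway between the tips of the shut fingers; the grasp point (between the pads) lies 19 mm behind it (manip.hold_point_z is the distance from the TCP to the grasp point, in m); x points along the fingers, y is the direction in which the jaws open and shut, and the axes are right-handed (so a half turn about x gives the same grasp; the last joint's range is limited). The gripper opens to 85 mm and grips with 20 to 120 N. Pads are 22 mm wide; open, the fingers measure 114 mm over their backs; the gripper's body (76 mm by 85 mm) begins 54 mm behind the grasp point. The pads swing forward as they close: fully open they stand 13 mm farther back than shut.
Start: joints at [-1.427, 0.527, 1.433, -0, 1.181, -0.178], TCP at [0.198, -0.593, 0.231] pointing down, gripper open.
Joint ranges: [-3.08, 3.08], [-0.75, 2.2], [0.22, 2.44], [-1.43, 4.57], [0, 2.65], [-2.85, 2.85]. Speed limits (rad/s): [2.79, 2.79, 3.14, 3.14, 3.14, 3.14].

## Interface

Orientations are given as a unit quaternion [x, y, z, w].
In Python, from station import manip, snapshot gives the robot as it stands.
- The arm moves only by the shell command python3 -m crank 'ROWS' [FORCE]. ROWS is JSON, a list of rows, each a list of 5 numbers: the finger opening in m, from 0 to 0.0854, then the shift along the tool's x, y, z in m, then the turn about the tool's x in rad. In form: [[grip, tx, ty, tz, yaw], ...]. A call has 1 to 5 rows; each row shifts and turns the commanded pose from where the row before left it, along the tool's axes as they then stand; what a row does not reach is not made up. A row lasts 1/10 s, in which the tool goes at most 50 mm and 8.59 degrees, less where a joint would pass 70% of its speed; a pose out of reach is approached as far as the arm can. A call is refused whole if a number of a shift passes 0.05 or a number of a turn 0.15, either way. A call with a gripper value outside its range is refused whole. The fingers move at their own pace and stop on an object; FORCE is the grip in N (left out, the last holds). Time passes only in rows, so rows that do not move let the fingers close. It gives the time, the measured TCP pose, the force and the opening at its end, in the units of the state.
- manip.sense(): the state, without advancing time (a new reading comes with each control period).
- snapshot(name): name is "scene" or "side" or "wrist"; returns a dict with "image" (480x640x3 uint8, blue, green, red), "range_z" (480x640 float32, m along the optical axis (not along the pixel's ray), 0 where there is no reading), "vertical_fov" (degrees; the focal length in pixels is half the picture's height over the tangent of half this angle, whatever the lens; pixels are square), "cx", "cy" (the principal point, pixels), "extrinsics" (4x4, takes a point from world to camera coordinates); the wrist camera has in their place "T_tool_cam" (4x4, takes a point from camera to tool coordinates, whose origin is the TCP and whose axes are the tool frame's). Camera axes: x right, y up, looking along -z (the intrinsics and any distortion apply to the point x, -y, -z); pixel columns grow to the right and rows downward; lengths in m; the calibration is good to about 2 mm. A picture is of the moment at which its call begins: read the wrist's pose just before it.
- manip.sign_off(): hands the job in, once; it reports no verdict.
The state is a dict: "t": time; "q": joint angles; "qd": joint speeds; "tau": joint torques, N m; "tcp_pos": TCP position; "tool_rot": TCP orientation; "force": force on the tool from outside, world axes, zero at the start; "ft_torque": the same for the moment, N m; "finger_gap": opening from 0.0 (shut) to 1.0 (fully open).
Only numpy, scipy, OpenCV 4.12 (cv2) and the standard library are available. Lean on these libraries where they do the work, as an engineer would, in place of code of your own. Each camera call takes 0.05 s, during which the arm holds its last target.

## Working session

There is one attempt and no reset: what is moved stays moved. The work goes in short steps, Python scripts to look and compute and a shell command to move; the robot and the scene stay as the last step left them, time stands still between calls to the robot, and variables do not carry over. Pictures are saved under pics/ and viewed, and the job is handed in when it is done.

```bash
ls; mkdir -p pics; cat > h.py <<'E'
import numpy as np,cv2
from station import manip,snapshot
def cam(name):
    s=snapshot(name); np.savez(''+name+'.npz',**s); return s
E
python3 - <<'E'
from h import *
for n in ["scene","side"]:
    s=cam(n); cv2.imwrite(f'pics/{n}0.png',s['image']); print(n,s['vertical_fov'],s['cx'],s['cy'],s['extrinsics'].round(4).tolist(),[k for k in s])
print(manip.sense())
E
```

```text
pics
scene 53.71372745496285 313.47193829577236 244.68095857926448 [[0.453, 0.8915, -0.006, -0.3111], [-0.7134, 0.3665, 0.5973, 0.3587], [0.5347, -0.2663, 0.802, -1.3199], [0.0, 0.0, 0.0, 1.0]] ['image', 'range_z', 'vertical_fov', 'cx', 'cy', 'extrinsics']
side 57.525312117759 324.4588584892683 240.95246174990027 [[0.9155, -0.402, 0.0175, -0.5253], [0.2806, 0.669, 0.6883, -0.2553], [-0.2884, -0.6252, 0.7253, -0.6842], [0.0, 0.0, 0.0, 1.0]] ['image', 'range_z', 'vertical_fov', 'cx', 'cy', 'extrinsics']
{'t': 0.1, 'q': array([-1.42644282e+00,  5.28412262e-01,  1.43397412e+00,  5.63902497e-05,
        1.18165060e+00, -1.78532495e-01]), 'qd': array([ 0.00135769, -0.00212294, -0.00264921,  0.00019179,  0.00152023,
        0.00036313]), 'tau': array([-1.63500099e-01, -4.44560659e+01, -1.81271124e+01, -3.23161902e-02,
       -1.06401856e-01,  1.44635895e-02]), 'tcp_pos': array([ 0.19821872, -0.59186652,  0.23034408]), 'tool_rot': array([ 0.69794572,  0.11451838, -0.69787931,  0.11279086]), 'force': array([-0.3923067 , -0.6750212 , -0.86537691]), 'ft_torque': array([ 0.07940733, -0.00640887,  0.01586399]), 'finger_gap': 1.0012443489238751}
```

View pics/scene0.png

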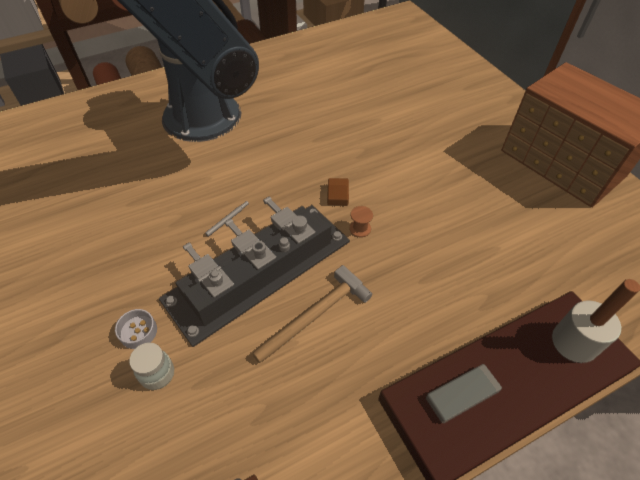

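View pics/side0.png

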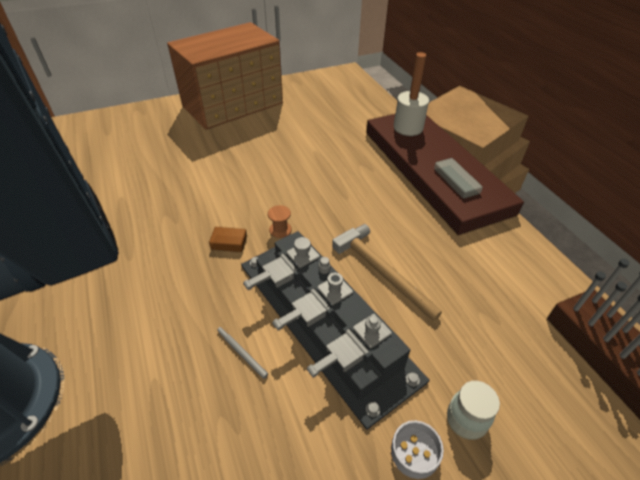

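The scene view shows the dies at about (300,222) left, (259,248) middle and (214,275) right. In the side view they are at (303,245), (336,283) and (375,323). I'll locate them with the depth data.

```bash
cat >> h.py <<'E'
def cloud(s,E=None):
    z=s['range_z'];h,w=z.shape;f=h/2/np.tan(np.radians(float(s['vertical_fov']))/2)
    v,u=np.mgrid[:h,:w]
    x=(u-s['cx'])/f*z;y=-(v-s['cy'])/f*z
    P=np.stack([x,y,-z],-1)
    if E is None: E=np.linalg.inv(s['extrinsics'])
    return P@E[:3,:3].T+E[:3,3]
E
python3 - <<'E'
from h import *
A={}
for n,px in [("scene",[(300,222),(259,248),(214,275)]),("side",[(303,245),(336,283),(375,323)])]:
    s=np.load(n+'.npz'); P=cloud(s); ok=s['range_z']>0
    tab=P[ok&(abs(P[...,2])<.02)]; print(n,'table z',np.median(tab[:,2]))
    im=s['image']
    for (u,v) in px:
        w=P[v-9:v+10,u-9:u+10].reshape(-1,3); w=w[(w[:,2]>.097)&(w[:,2]<.112)]
        print((u,v),len(w),w.mean(0).round(4), ((w.max(0)+w.min(0))/2).round(4),w.max(0).round(3))
    x=cv2.resize(im[150:430,80:400] if n=='scene' else im[200:460,200:460],None,fx=2.2,fy=2.2,interpolation=2)
    cv2.imwrite(f'pics/{n}z.png',x)
E
```

```text
scene table z 0.0013903670593448103
(300, 222) 166 [0.5465 0.0394 0.1052] [0.545  0.0402 0.1033] [0.56  0.055 0.109]
(259, 248) 147 [ 0.5675 -0.0579  0.1056] [ 0.5659 -0.0574  0.1039] [ 0.579 -0.045  0.11 ]
(214, 275) 121 [ 0.5883 -0.155   0.1019] [ 0.5865 -0.155   0.1029] [ 0.6   -0.143  0.109]
side table z 0.0007213426050510785
(303, 245) 202 [0.5441 0.0382 0.1044] [0.545  0.041  0.1024] [0.56  0.056 0.108]
(336, 283) 174 [ 0.5646 -0.0601  0.1045] [ 0.5658 -0.0582  0.1033] [ 0.578 -0.046  0.109]
(375, 323) 167 [ 0.5858 -0.1566  0.1012] [ 0.5868 -0.1549  0.1024] [ 0.599 -0.143  0.108]
```

```bash
cat >> h.py <<'E'
from scipy.spatial.transform import Rotation as R
D={'left':np.array([.5455,.040]),'middle':np.array([.566,-.058]),'right':np.array([.587,-.1555])}
AX=np.array([.978,.2085,0]);AY=np.array([-.2085,.978,0])
def st():
    s=manip.sense();r=R.from_quat(s['tool_rot']).as_matrix();return s,r
def to(x,y,z):
    s,r=st();d=r.T@(np.array([x,y,z])-s['tcp_pos']);print('tool shift mm',(d*1000).round(1));return d
def show():
    s,r=st();a=np.arctan2(r[:,1]@AX,r[:,1]@AY);print('t',round(s['t'],2),'tcp',s['tcp_pos'].round(4),'F',s['force'].round(2),'gap',round(s['finger_gap'],3),'\n',r.round(3).tolist(),'tool y angle from anvil y (about -z)',a, 'q6',s['q'][5].round(2))
E
python3 - <<'E'
from h import *
show(); to(.587,-.1555,.13)
E
```

```text
t 0.1 tcp [ 0.1982 -0.5919  0.2303] F [-0.39 -0.68 -0.87] gap 1.001 
 [[-0.0, 0.317, -0.948], [0.002, -0.948, -0.317], [-1.0, -0.002, -0.0]] tool y angle from anvil y (about -z) 3.0287731908739834 q6 -0.18
tool shift mm [ 101.3 -290.2 -507.1]
```

View pics/sidez.png

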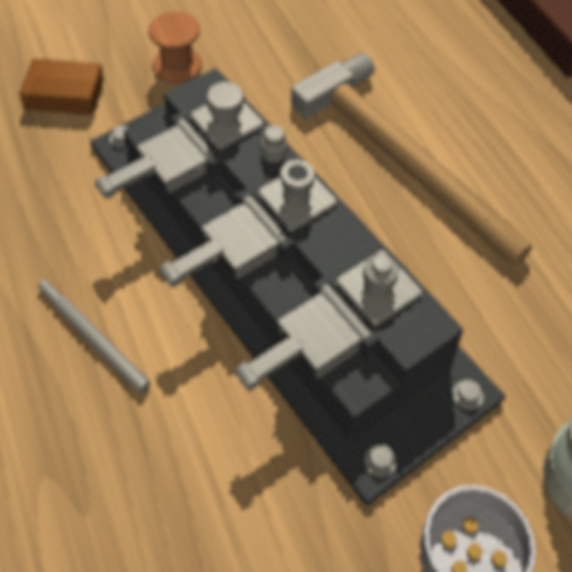

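The zoomed side view shows the three caps shut, tongues toward the robot, the spare die between the left and middle dies, and the tin and jar at the right end. Next I move over the right die with the fingers shut.

```bash
python3 -m crank '[[0,0,0,0,0.113],[0,0,-0.029,-0.0395,0],[0,0,-0.029,-0.0395,0],[0,0,-0.029,-0.0395,0],[0,0,-0.029,-0.0395,0]]' 20
python3 -m crank '[[0,0,-0.029,-0.0395,0],[0,0,-0.029,-0.0395,0],[0,0,-0.029,-0.0395,0],[0,0,-0.029,-0.0395,0],[0,0,-0.029,-0.0395,0]]' 
python3 - <<'E'
from h import *
show(); to(.587,-.1555,.13)
E
```

```text
t: 0.6
tcp_pos: [0.3294, -0.4447, 0.2309]
tool_rot: [-0.703, -0.074, 0.703, -0.073]
force: [0.6, -1.1, -0.4]
finger_gap: 0.145
t: 1.1
tcp_pos: [0.4926, -0.2616, 0.2311]
tool_rot: [-0.703, -0.074, 0.703, -0.074]
force: [0.6, -0.8, 0.7]
finger_gap: 0.003
t 1.1 tcp [ 0.4926 -0.2616  0.2311] F [ 0.62 -0.83  0.7 ] gap 0.003 
 [[-0.0, 0.208, -0.978], [0.0, -0.978, -0.208], [-1.0, -0.0, 0.0]] tool y angle from anvil y (about -z) -3.141233222504685 q6 0.67
tool shift mm [ 101.   -84.1 -114.5]
```

```bash
python3 -m crank '[[0,0,-0.028,-0.0385,0],[0,0,-0.028,-0.0385,0],[0,0.03,-0.0285,-0.0385,0],[0,0.05,0,0,0],[0,0.02,0,0,0]]' 
python3 -m crank '[[0,0,0,0,0],[0,0,0,0,0]]' 
python3 - <<'E'
from h import *
show(); to(.587,-.1555,.13)
for n in ["side"]:
    s=cam(n); cv2.imwrite(f'pics/{n}1.png',cv2.resize(s['image'][150:460,200:540],None,fx=2,fy=2))
E
```

```text
t: 1.6
tcp_pos: [0.5816, -0.1579, 0.1306]
tool_rot: [-0.701, -0.076, 0.705, -0.074]
force: [0.1, -0.5, -0.1]
finger_gap: 0.004
t: 1.8
tcp_pos: [0.5835, -0.1609, 0.1348]
tool_rot: [-0.703, -0.074, 0.703, -0.074]
force: [-0.4, -0.3, 1.0]
finger_gap: 0.001
t 1.8 tcp [ 0.5835 -0.1609  0.1348] F [-0.39 -0.3   1.03] gap 0.001 
 [[-0.0, 0.208, -0.978], [0.0, -0.978, -0.208], [-1.0, -0.0, 0.0]] tool y angle from anvil y (about -z) -3.1412793252863223 q6 0.91
tool shift mm [ 4.8 -4.6 -4.5]
```

View pics/side1.png

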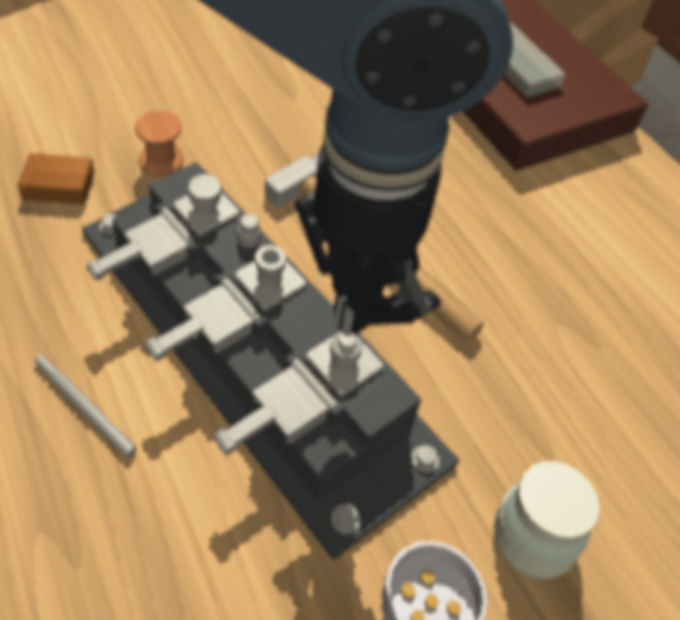

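The fingertip at about (345,325) sits directly above the right die's pip at (346,345). I correct by 4.5 mm and go down slowly.

```bash
python3 -m crank '[[0,0,-0.0045,-0.0045,0],[0,0.01,0,0,0],[0,0.01,0,0,0],[0,0,0,0,0]]' 
python3 - <<'E'
from h import *
show(); to(.587,-.1555,.105)
E
```

```text
t: 2.25
tcp_pos: [0.5856, -0.155, 0.1133]
tool_rot: [-0.702, -0.075, 0.704, -0.073]
force: [-0.3, -0.4, 0.6]
finger_gap: 0.0
t 2.25 tcp [ 0.5856 -0.155   0.1133] F [-0.33 -0.41  0.62] gap 0.0 
 [[-0.003, 0.208, -0.978], [0.001, -0.978, -0.208], [-1.0, -0.002, 0.003]] tool y angle from anvil y (about -z) -3.141259356263452 q6 0.92
tool shift mm [ 8.3  0.8 -1.3]
```

```bash
python3 -m crank '[[0,0.004,0,0,0],[0,0,0,0,0]]' 
for i in 1 2 3; do python3 -m crank '[[0,0.002,0,0,0],[0,0,0,0,0]]' | grep -v rot; done
```

```text
t: 2.45
tcp_pos: [0.5865, -0.1554, 0.1102]
tool_rot: [-0.703, -0.074, 0.704, -0.074]
force: [-0.4, 0.3, -0.3]
finger_gap: 0.003
t: 2.65
tcp_pos: [0.5868, -0.1555, 0.1086]
force: [-0.8, -0.0, -0.8]
finger_gap: 0.004
t: 2.85
tcp_pos: [0.5867, -0.1554, 0.1066]
force: [-0.8, 0.4, 0.1]
finger_gap: -0.001
t: 3.05
tcp_pos: [0.5869, -0.1555, 0.1048]
force: [0.8, -0.1, -0.5]
finger_gap: -0.004
```

```bash
for i in 1 2 3; do python3 -m crank '[[0,0.001,0,0,0],[0,0,0,0,0]]' | grep -v rot; done
```

```text
t: 3.25
tcp_pos: [0.5869, -0.1555, 0.104]
force: [-0.8, 0.5, 2.1]
finger_gap: 0.003
t: 3.45
tcp_pos: [0.5869, -0.1555, 0.103]
force: [-0.2, 0.2, 4.0]
finger_gap: -0.001
t: 3.65
tcp_pos: [0.5869, -0.1555, 0.1018]
force: [-0.5, 1.3, 3.4]
finger_gap: 0.001
```

```bash
for i in 1 2 3 4; do python3 -m crank '[[0,0.001,0,0,0],[0,0,0,0,0]]' | grep -v rot; done
```

```text
t: 3.85
tcp_pos: [0.5869, -0.1555, 0.1007]
force: [-0.0, 0.4, 2.3]
finger_gap: 0.0
t: 4.05
tcp_pos: [0.5869, -0.1555, 0.0997]
force: [-0.4, -0.4, 3.6]
finger_gap: -0.001
t: 4.25
tcp_pos: [0.5869, -0.1555, 0.0986]
force: [0.1, -0.4, 2.9]
finger_gap: -0.0
t: 4.45
tcp_pos: [0.5869, -0.1555, 0.0977]
force: [-0.3, -1.3, 1.8]
finger_gap: -0.001
```

```bash
for i in 1 2 3 ; do python3 -m crank '[[0,0.001,0,0,0],[0,0,0,0,0]]' | grep -v rot; done
```

```text
t: 4.65
tcp_pos: [0.5869, -0.1555, 0.0967]
force: [0.1, -0.3, 3.3]
finger_gap: -0.001
t: 4.85
tcp_pos: [0.5869, -0.1555, 0.096]
force: [-0.2, 0.7, 5.0]
finger_gap: 0.002
t: 5.05
tcp_pos: [0.587, -0.1556, 0.096]
force: [-1.5, 1.0, 10.5]
finger_gap: -0.004
```

It slid about 8.5 mm at roughly 3 N and then stopped hard, so the right die looks loose. I'll back off and check in the cameras that the die itself sank.

```bash
python3 -m crank '[[0,-0.015,0,0,0],[0.04,-0.04,0,0.04,0],[0.04,-0.04,0,0.03,0],[0.04,0,0,0.03,0],[0.04,0,0,0,0]]' 
python3 - <<'E'
from h import *
show()
for n,px in [("scene",(214,275)),("side",(375,325))]:
    s=cam(n);P=cloud(s);u,v=px; w=P[v-14:v+15,u-14:u+15].reshape(-1,3); w=w[(w[:,2]>.084)&(w[:,2]<.12)]
    m=np.hypot(w[:,0]-.587,w[:,1]+.1555)<.005; w=w[m]
    print(n,len(w),np.percentile(w[:,2],[10,50,90]).round(4) if len(w) else '')
    o=np.load(n+'.npz')
cv2.imwrite('pics/side2.png',cv2.resize(s['image'][150:460,200:540],None,fx=2,fy=2))
E
```

```text
t: 5.55
tcp_pos: [0.4898, -0.1748, 0.1855]
tool_rot: [-0.702, -0.074, 0.704, -0.073]
force: [-0.3, 0.9, 0.4]
finger_gap: 0.468
t 5.55 tcp [ 0.4898 -0.1748  0.1855] F [-0.29  0.92  0.42] gap 0.468 
 [[-0.003, 0.206, -0.978], [0.001, -0.978, -0.206], [-1.0, -0.002, 0.003]] tool y angle from anvil y (about -z) -3.1394915481673014 q6 0.81
scene 24 [0.0918 0.0968 0.0986]
side 34 [0.0948 0.0966 0.098 ]
```

View pics/side2.png

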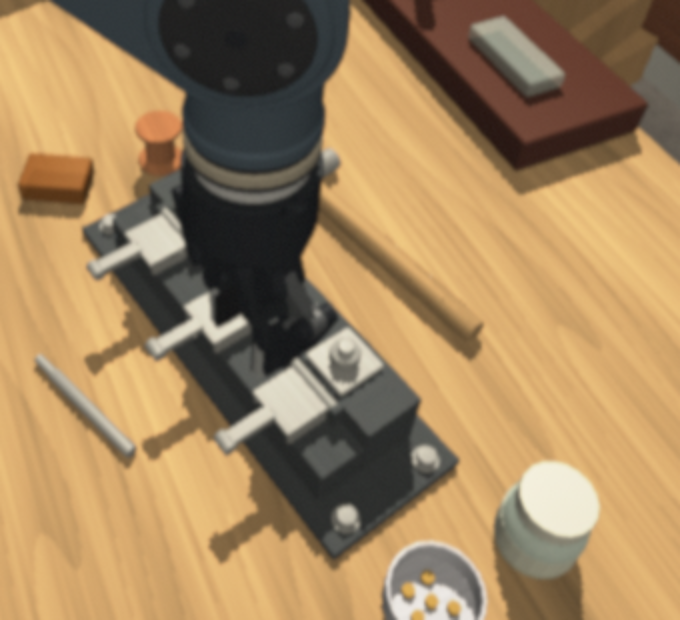

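The right die now stands about 9 mm lower, with its top at z≈0.097 in both cameras. The right cap's tongue is the target, so I measure it from the initial depth data.

```bash
python3 - <<'E'
from h import *
# use fresh side view + scene for tongue region
for n in ["scene","side"]:
    s=np.load(n+'.npz');P=cloud(s).reshape(-1,3)
    d=P-np.array([.587,-.1555,0]); ax=d@AX; ay=d@AY
    for lo,hi in [(-.113,-.096),(-.096,-.08),(-.12,-.114),(-.07,-.035)]:
        m=(P[:,2]>.055)&(P[:,2]<.085)&(abs(ay)<.03)&(ax>lo)&(ax<hi)
        if m.sum(): print(n,lo,m.sum(),'ay',ay[m].mean().round(4),np.percentile(ay[m],[2,98]).round(4),'ztop',np.percentile(P[m,2],[50,90]).round(4))
    m=(P[:,2]>.055)&(P[:,2]<.085)&(abs(ay)<.03);print(np.percentile(ax[m],[0.2]))
to(.4902,-.1761,.047)
E
```

```text
scene -0.113 50 ay 0.0003 [-0.0057  0.0065] ztop [0.0719 0.0741]
scene -0.096 43 ay 0.0 [-0.0052  0.0065] ztop [0.0717 0.0741]
scene -0.12 21 ay -0.0003 [-0.0072  0.008 ] ztop [0.0731 0.0754]
scene -0.07 350 ay -0.0006 [-0.0222  0.0227] ztop [0.0694 0.0712]
[-0.12004327]
side -0.113 99 ay -0.0002 [-0.0069  0.0065] ztop [0.0711 0.0727]
side -0.096 90 ay -0.0007 [-0.0056  0.0064] ztop [0.0713 0.0731]
side -0.12 53 ay -0.0005 [-0.0074  0.0083] ztop [0.0723 0.0743]
side -0.07 656 ay -0.002 [-0.0224  0.0226] ztop [0.0685 0.0699]
[-0.12139765]
tool shift mm [137.9   0.3   2.9]
```

```bash
python3 -m crank '[[0.04,0.04,0,0,0],[0.04,0.04,0,0,0],[0.04,0.01,0,0,0],[0.04,0,0,0,0]]' 
python3 - <<'E'
from h import *
show(); to(.4902,-.1761,.047)
E
```

```text
t: 6.05
tcp_pos: [0.493, -0.1745, 0.093]
tool_rot: [-0.702, -0.075, 0.705, -0.073]
force: [-0.1, -0.7, 1.0]
finger_gap: 0.475
t 6.05 tcp [ 0.493  -0.1745  0.093 ] F [-0.06 -0.73  1.02] gap 0.475 
 [[-0.004, 0.209, -0.978], [0.003, -0.978, -0.209], [-1.0, -0.004, 0.004]] tool y angle from anvil y (about -z) 3.1413255848724653 q6 0.81
tool shift mm [46.   1.2  2.9]
```

```bash
python3 -m crank '[[0.04,0.02,0.001,0.003,0],[0.04,0.02,0,0,0],[0.04,0,0,0,0],[0.04,0,0,0,0]]' 
python3 - <<'E'
from h import *
show(); to(.4902,-.1761,.047)
E
```

```text
t: 6.45
tcp_pos: [0.4919, -0.1773, 0.0561]
tool_rot: [0.704, 0.074, -0.703, 0.075]
force: [-0.3, 0.4, 1.2]
finger_gap: 0.469
t 6.45 tcp [ 0.4919 -0.1773  0.0561] F [-0.35  0.43  1.17] gap 0.469 
 [[0.002, 0.209, -0.978], [-0.001, -0.978, -0.209], [-1.0, 0.001, -0.001]] tool y angle from anvil y (about -z) 3.1415501692408974 q6 0.8
tool shift mm [ 9.1 -1.6  1.4]
```

```bash
python3 -m crank '[[0.04,0.009,-0.0015,0.0015,0],[0.04,0,0,0,0],[0.04,0,0,0,0]]' 
python3 - <<'E'
from h import *
show(); to(.4902,-.1761,.047)
s=cam("side")
cv2.imwrite('pics/side3.png',cv2.resize(s['image'][150:460,200:540],None,fx=2,fy=2))
s=cam("wrist")
cv2.imwrite('pics/wrist3.png',s['image'])
E
```

```text
t: 6.75
tcp_pos: [0.4891, -0.1758, 0.0465]
tool_rot: [0.703, 0.074, -0.703, 0.074]
force: [0.2, -0.3, -0.4]
finger_gap: 0.464
t 6.75 tcp [ 0.4891 -0.1758  0.0465] F [ 0.18 -0.29 -0.35] gap 0.464 
 [[0.0, 0.208, -0.978], [-0.0, -0.978, -0.208], [-1.0, 0.0, -0.0]] tool y angle from anvil y (about -z) -3.1413995558799517 q6 0.8
tool shift mm [-0.5  0.6 -1. ]
```

View pics/side3.png

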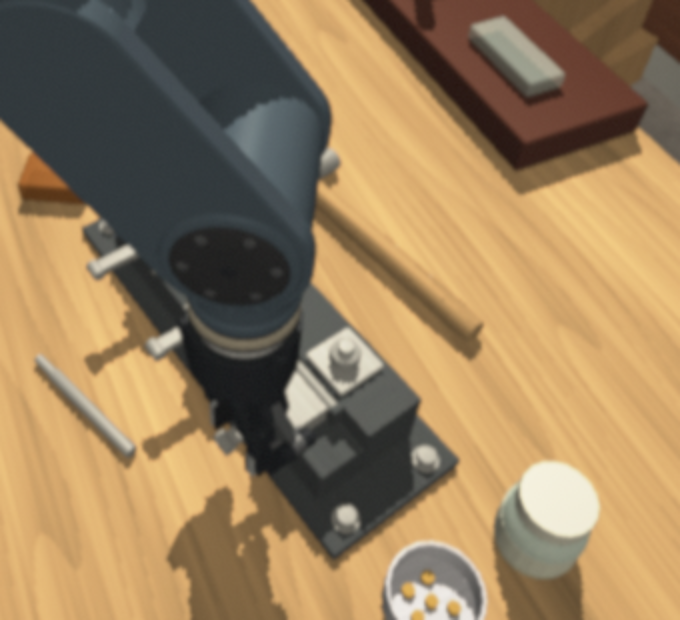

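View pics/wrist3.png

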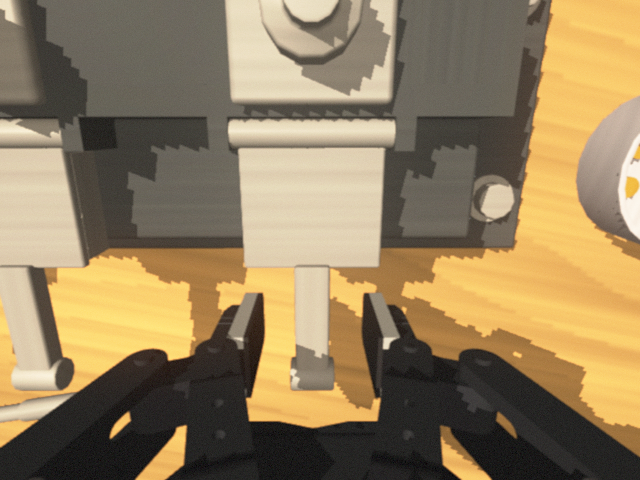

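The wrist view shows the right tongue (x≈312) centred between the pads (253 and 373), with its end bar at row ≈375 just in front. Closing the gripper.

```bash
python3 -m crank '[[0,0,0,0,0],[0,0,0,0,0],[0,0,0,0,0],[0,0,0,0,0]]' 30
python3 - <<'E'
from h import *
show()
E
```

```text
t: 7.25
tcp_pos: [0.4891, -0.1756, 0.0462]
tool_rot: [0.703, 0.074, -0.703, 0.074]
force: [1.2, 1.8, 0.8]
finger_gap: 0.144
t 7.25 tcp [ 0.4891 -0.1756  0.0462] F [1.15 1.84 0.83] gap 0.144 
 [[0.0, 0.208, -0.978], [0.0, -0.978, -0.208], [-1.0, -0.0, -0.0]] tool y angle from anvil y (about -z) -3.1412082301750304 q6 0.8
```

```bash
python3 -m crank '[[0,-0.0052,0,-0.0002,0],[0,-0.0052,0,-0.0006,0],[0,-0.0052,0,-0.001,0],[0,-0.005,0,-0.0013,0],[0,0,0,0,0]]'
python3 -m crank '[[0,-0.005,0,-0.0017,0],[0,-0.0047,0,-0.0021,0],[0,-0.0046,0,-0.0025,0],[0,-0.0044,0,-0.0027,0],[0,0,0,0,0]]'
python3 - <<'E'
from h import *
show()
s,r=st();d=s['tcp_pos']-np.array([.587,-.1555,0])-(-.03)*AX; x=d@AX;z=s['tcp_pos'][2]+.019-.066;print(x,z,np.hypot(x,z),np.arctan2(z,-x))
E
```

```text
t: 7.75
tcp_pos: [0.4923, -0.175, 0.0674]
tool_rot: [0.703, 0.074, -0.703, 0.074]
force: [1.3, 1.2, -1.7]
finger_gap: 0.14
t: 8.25
tcp_pos: [0.5009, -0.173, 0.086]
tool_rot: [-0.703, -0.074, 0.703, -0.074]
force: [-0.3, 1.0, -1.1]
finger_gap: 0.136
t 8.25 tcp [ 0.5009 -0.173   0.086 ] F [-0.29  0.95 -1.07] gap 0.136 
 [[-0.0, 0.209, -0.978], [0.0, -0.978, -0.209], [-1.0, -0.0, 0.0]] tool y angle from anvil y (about -z) 3.1413338581797063 q6 0.82
-0.057870508153395415 0.03896286442308908 0.06976460791822904 0.5925648263815175
```

```bash
python3 -m crank '[[0,-0.0041,0,-0.0031,0],[0,-0.004,0,-0.0034,0],[0,-0.0037,0,-0.0037,0],[0,-0.0034,0,-0.004,0],[0,0,0,0,0]]'
python3 - <<'E'
from h import *
show()
s,r=st();d=s['tcp_pos']-np.array([.587,-.1555,0])-(-.03)*AX; x=d@AX;z=s['tcp_pos'][2]+.019-.066;print(x,z,np.hypot(x,z),np.arctan2(z,-x))
s=cam("wrist")
cv2.imwrite('pics/wrist4.png',s['image'])
E
```

```text
t: 8.75
tcp_pos: [0.5142, -0.1701, 0.1005]
tool_rot: [-0.702, -0.075, 0.704, -0.074]
force: [-4.0, -2.0, -3.3]
finger_gap: 0.131
t 8.75 tcp [ 0.5142 -0.1701  0.1005] F [-3.95 -2.02 -3.28] gap 0.131 
 [[-0.002, 0.209, -0.978], [0.0, -0.978, -0.209], [-1.0, -0.001, 0.002]] tool y angle from anvil y (about -z) 3.141093990102743 q6 0.84
-0.04426125827386727 0.05352598057858725 0.0694556662979003 0.8798598701702688
```

View pics/wrist4.png

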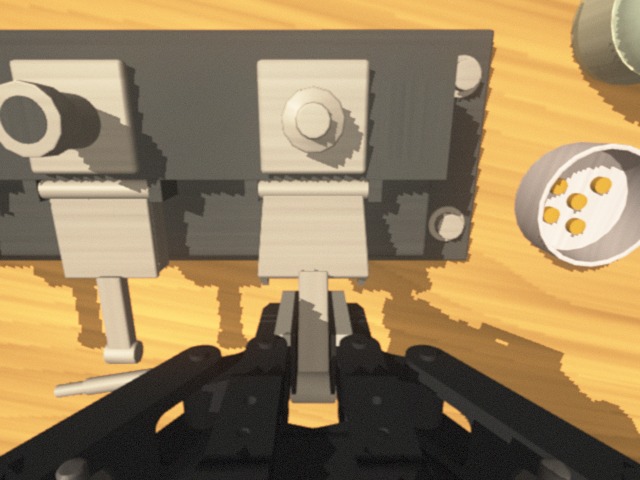

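The wrist view shows the right cap tilted up, its tongue still between the pads (centre at about (315,330)) and its neighbour shut. Continuing the arc.

```bash
python3 -m crank '[[0,-0.0031,0,-0.0042,0],[0,-0.0028,0,-0.0044,0],[0,-0.0025,0,-0.0046,0],[0,0,0,0,0]]'
cat >> h.py <<'E'
def arc():
    s,r=st();d=s['tcp_pos']-np.array([.587,-.1555,0])-(-.03)*AX; x=d@AX;z=s['tcp_pos'][2]+.019-.066;print('x,z,r,th',x,z,np.hypot(x,z),np.arctan2(z,-x),'F',s['force'])
E
python3 -c "
from h import *
arc()"
```

```text
t: 9.2
tcp_pos: [0.5271, -0.1673, 0.109]
tool_rot: [-0.703, -0.074, 0.704, -0.074]
force: [-5.0, -1.4, -1.7]
finger_gap: 0.131
x,z,r,th -0.03102074324916648 0.06202625676164575 0.06935086906155043 1.1070505078450947 F [-4.97617528 -1.3521651  -1.73778676]
```

```bash
python3 -m crank '[[0,-0.0021,0,-0.0048,0],[0,-0.0015,0,-0.0044,0],[0,0,0,0,0],[0,0,0,0,0]]'
python3 - <<'E'
from h import *
arc()
for n in ["scene","side","wrist"]:
    s=cam(n);cv2.imwrite(f'pics/{n}5.png',s['image'] if n=='wrist' else cv2.resize(s['image'][150:400,100:400] if n=='scene' else s['image'][150:460,200:540],None,fx=2,fy=2))
E
```

```text
t: 9.6
tcp_pos: [0.5357, -0.1655, 0.1127]
tool_rot: [-0.703, -0.074, 0.704, -0.074]
force: [-5.2, -1.9, -0.9]
finger_gap: 0.131
x,z,r,th -0.022311602284993765 0.06569307673519481 0.06937858406929283 1.243385933076081 F [-5.22849239 -1.86133862 -0.88476956]
```

View pics/wrist5.png

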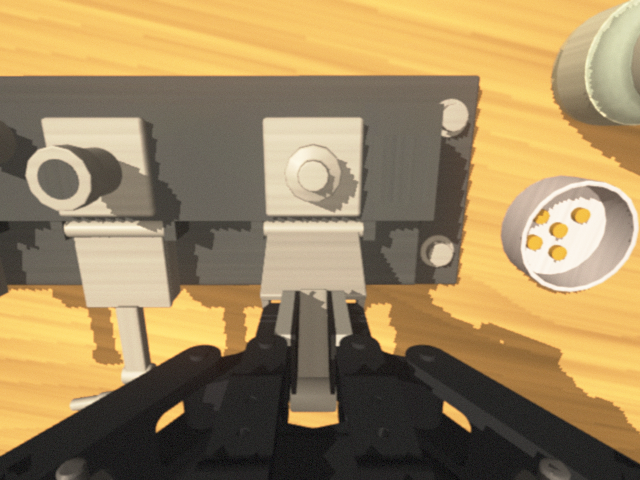

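View pics/side5.png

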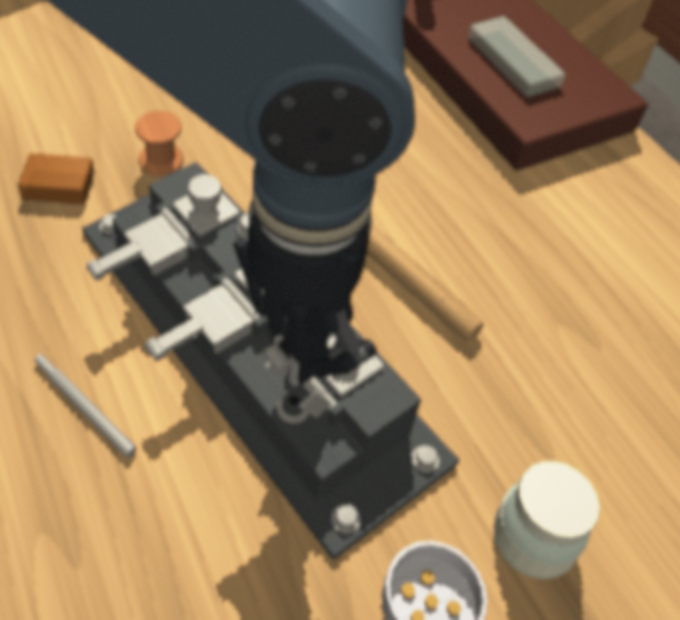

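View pics/scene5.png

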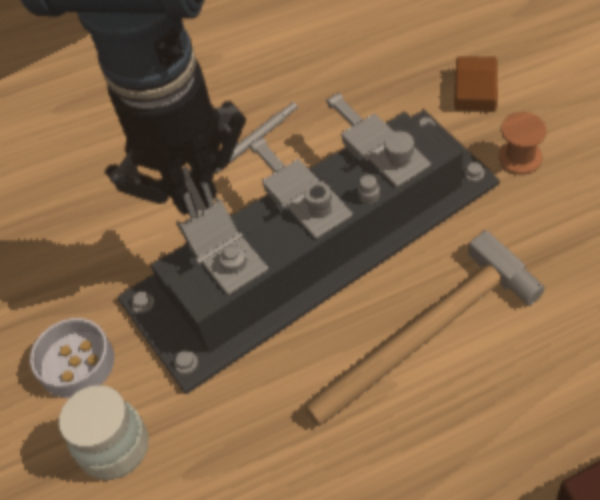

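The scene view shows the right cap steep, about (210,235), held by the fingers, with the other two caps shut. The side view shows the open bolt pocket at (293,400). I measure the plate angle from depth.

```bash
python3 - <<'E'
from h import *
s=np.load('scene.npz');P=cloud(s).reshape(-1,3);P[:,2]-=.001
d=P-np.array([.587,-.1555,0]); ax=d@AX+.03; ay=d@AY; z=P[:,2]-.066
m=(abs(ay)<.019)&(ax>-.05)&(ax<.005)&(z>.012)&(z<.042)
print(m.sum()); 
c=np.polyfit(z[m],ax[m],1); print('slope',c,'angle',np.pi/2-np.arctan(-c[0]))
for zz in np.arange(.0,.075,.008):
    k=(abs(ay)<.019)&(ax>-.07)&(ax<.01)&(abs(z-zz)<.004); print(zz.round(3),k.sum(),np.median(ax[k]).round(4) if k.any() else '')
E
```

```text
305
slope [-0.52095932  0.00072302] angle 1.0905222012430231
0.0 26 -0.0001
0.008 106 -0.0022
0.016 89 -0.0074
0.024 82 -0.0119
0.032 88 -0.0161
0.04 54 -0.0191
0.048 28 -0.0208
0.056 54 -0.0178
0.064 67 -0.0178
0.072 71 -0.0179
```

```bash
python3 - <<'E'
from h import *
s=np.load('wrist.npz');q,r=st();T=np.eye(4);T[:3,:3]=r;T[:3,3]=q['tcp_pos']
P=cloud(s,T@s['T_tool_cam'])
def pr(u,v):
    w=P[v-3:v+4,u-3:u+4].reshape(-1,3);p=np.median(w,0);d=p-np.array([.587,-.1555,0]);print((u,v),'ax',(d@AX+.03).round(4),'ay',(d@AY).round(4),'z-.066',(p[2]-.066).round(4))
for uv in [(100,180),(130,180),(314,176),(314,228),(314,245),(314,265),(314,282),(314,300),(314,330),(314,360),(314,378),(314,395),(290,330),(345,330),(275,360),(130,270)]: pr(*uv)
E
```

```text
(100, 180) ax 0.0302 ay 0.0882 z-.066 0.0314
(130, 180) ax 0.0272 ay 0.0861 z-.066 0.01
(314, 176) ax 0.0316 ay 0.0 z-.066 0.0296
(314, 228) ax 0.0027 ay -0.0001 z-.066 0.004
(314, 245) ax -0.0035 ay -0.0001 z-.066 0.0129
(314, 265) ax -0.0096 ay -0.0 z-.066 0.0244
(314, 282) ax -0.0143 ay 0.0 z-.066 0.033
(314, 300) ax -0.0173 ay 0.0 z-.066 0.0449
(314, 330) ax -0.0243 ay 0.0001 z-.066 0.0576
(314, 360) ax -0.0301 ay 0.0002 z-.066 0.0685
(314, 378) ax -0.033 ay 0.0001 z-.066 0.0751
(314, 395) ax -0.0356 ay 0.0001 z-.066 0.0807
(290, 330) ax -0.0108 ay 0.0078 z-.066 0.081
(345, 330) ax -0.0108 ay -0.0097 z-.066 0.0812
(275, 360) ax -0.0097 ay 0.0108 z-.066 0.0991
(130, 270) ax -0.0207 ay 0.0964 z-.066 0.0019
```

The plate and tongue slopes give the true opening as only about 1.09 rad. The 16 mm end bar rides on the rear edge of the pads, which keeps the tongue from pivoting freely. The geometry is x_pad ≈ −86·cosθ + 17 mm, which matches what I measured. Advancing 10–12 mm more at the same height should bring it to about 1.25 rad, with the tongue still between the pads.

```bash
python3 -m crank '[[0,0,0,-0.003,0],[0,0,0,-0.003,0],[0,0,0,0,0],[0,0,0,0,0]]' 40
cat >> h.py <<'E'
def wr(tag,uvs=()):
    q,r=st();s=cam('wrist');T=np.eye(4);T[:3,:3]=r;T[:3,3]=q['tcp_pos']
    P=cloud(s,T@s['T_tool_cam']).reshape(-1,3);cv2.imwrite(f'pics/{tag}.png',s['image'])
    d=P-np.array([.587,-.1555,0]);ax=d@AX+.03;ay=d@AY;z=P[:,2]-.066
    for lo,hi,w in [(.010,.036,.018),(.045,.072,.004)]:
        m=(abs(ay)<w)&(z>lo)&(z<hi)&(ax>-.06)&(ax<.012); c=np.polyfit(z[m],ax[m],1);res=ax[m]-np.polyval(c,z[m]);k=abs(res)<.003;c=np.polyfit(z[m][k],ax[m][k],1)
        print(m.sum(),k.sum(),'angle',np.pi/2-np.arctan(-c[0]),'x at mid',np.polyval(c,(lo+hi)/2))
E
python3 - <<'E'
from h import *
arc();wr('wrist6')
E
```

```text
t: 10.15
tcp_pos: [0.5388, -0.1648, 0.1136]
tool_rot: [-0.7, -0.075, 0.706, -0.075]
force: [-11.6, -4.2, 8.9]
finger_gap: 0.131
x,z,r,th -0.019067779058632443 0.06660490174109115 0.06928053936113106 1.2919719538456382 F [-11.55905803  -4.20119578   8.94312206]
3569 3497 angle 1.1202151299076906 x at mid -0.007666737959212588
1388 1388 angle 1.1187479732373675 x at mid -0.02157068463357387
```

View pics/wrist6.png

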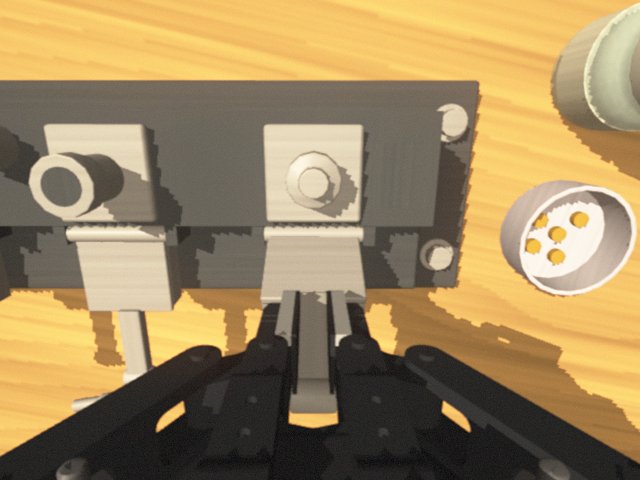

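The wrist view shows the tongue still between the pads and the bar at (313,395). The angle rose only to 1.12 rad and the force climbed, so the tighter grip is jamming it. I go back to a light 20 N grip and follow with some upward motion.

```bash
python3 -m crank '[[0,0,0,0,0],[0,0,0,0,0]]' 20
python3 -m crank '[[0,-0.001,0,-0.002,0],[0,-0.0005,0,-0.002,0],[0,0,0,0,0],[0,0,0,0,0]]'
python3 - <<'E'
from h import *
arc();wr('wrist7')
E
```

```text
t: 10.4
tcp_pos: [0.5388, -0.1648, 0.1136]
tool_rot: [-0.7, -0.075, 0.706, -0.075]
force: [-12.8, -4.0, 9.5]
finger_gap: 0.13
t: 10.8
tcp_pos: [0.5448, -0.1636, 0.1148]
tool_rot: [-0.702, -0.075, 0.704, -0.074]
force: [-6.4, -1.4, 3.8]
finger_gap: 0.127
x,z,r,th -0.012971167623815949 0.06781228625334296 0.06904170736902772 1.3817987921287207 F [-6.39800904 -1.35223609  3.82063345]
3026 2973 angle 1.1927960757204745 x at mid -0.005684035968481035
1240 1240 angle 1.1898733666339345 x at mid -0.0166355722788563
```

```bash
python3 -m crank '[[0,-0.0004,0,-0.002,0],[0,-0.0004,0,-0.002,0],[0,0,0,0,0],[0,0,0,0,0]]'
python3 - <<'E'
from h import *
arc();wr('wrist8')
E
```

```text
t: 11.25
tcp_pos: [0.5489, -0.1627, 0.1155]
tool_rot: [-0.702, -0.074, 0.704, -0.074]
force: [-6.8, -1.3, 4.5]
finger_gap: 0.126
x,z,r,th -0.008810933625678195 0.06847002424439033 0.06903460560750316 1.4428165737484524 F [-6.81710786 -1.27406907  4.49145145]
2647 2596 angle 1.2458368187068782 x at mid -0.004375426224518829
1155 1155 angle 1.2426830794981012 x at mid -0.01323879260816921
```

View pics/wrist8.png

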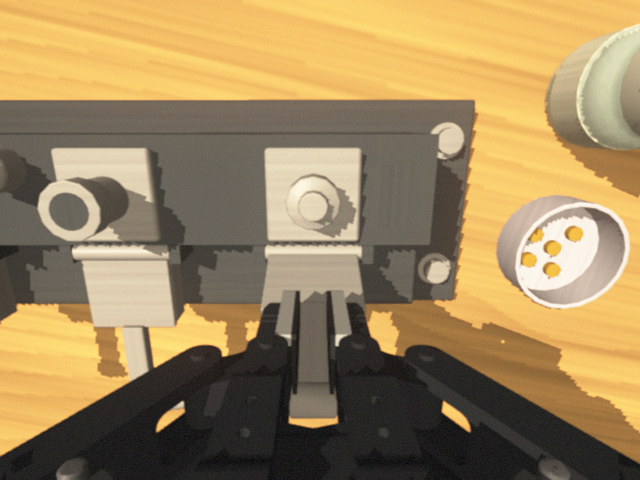

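The opening is now about 1.245 rad and the tongue is still held between the pads (x≈313). One last small step, then a firmer grip and a hold check.

```bash
python3 -m crank '[[0,-0.0003,0,-0.0015,0],[0,0,0,0,0],[0,0,0,0,0]]'
python3 -m crank '[[0,0,0,0,0],[0,0,0,0,0],[0,0,0,0,0],[0,0,0,0,0],[0,0,0,0,0]]' 32
python3 - <<'E'
from h import *
arc();wr('wrist9')
E
python3 -m crank '[[0,0,0,0,0],[0,0,0,0,0],[0,0,0,0,0],[0,0,0,0,0],[0,0,0,0,0]]'
python3 -m crank '[[0,0,0,0,0],[0,0,0,0,0],[0,0,0,0,0],[0,0,0,0,0],[0,0,0,0,0]]'
python3 - <<'E'
from h import *
arc();wr('wrist10')
for n in ["scene","side"]:
    s=cam(n);cv2.imwrite(f'pics/{n}10.png',cv2.resize(s['image'][150:400,80:400] if n=='scene' else s['image'][150:460,200:540],None,fx=2,fy=2))
E
```

```text
t: 11.6
tcp_pos: [0.5501, -0.1624, 0.1157]
tool_rot: [-0.702, -0.074, 0.704, -0.074]
force: [-7.2, -1.4, 2.8]
finger_gap: 0.125
t: 12.1
tcp_pos: [0.5502, -0.1624, 0.1157]
tool_rot: [-0.702, -0.074, 0.704, -0.074]
force: [-6.9, -2.3, 2.9]
finger_gap: 0.124
x,z,r,th -0.007471241954725595 0.06867512246060109 0.06908032933711744 1.4624314059080576 F [-6.9185178  -2.32651881  2.93404133]
2528 2488 angle 1.2615063527068378 x at mid -0.003901898581117919
1130 1130 angle 1.2610614119615022 x at mid -0.012154416278789298
t: 12.65
tcp_pos: [0.5502, -0.1624, 0.1156]
tool_rot: [-0.702, -0.074, 0.704, -0.074]
force: [-7.5, -1.2, 3.1]
finger_gap: 0.122
t: 13.15
tcp_pos: [0.5502, -0.1624, 0.1156]
tool_rot: [-0.702, -0.074, 0.704, -0.074]
force: [-7.7, -2.1, 2.5]
finger_gap: 0.121
x,z,r,th -0.007481541501217543 0.0686354768459708 0.06904203172784122 1.4622209989672126 F [-7.670302   -2.074782    2.53091616]
2530 2485 angle 1.259769587386124 x at mid -0.003941874692875052
1123 1123 angle 1.2595637529568904 x at mid -0.012165995655793262
```

View pics/scene10.png

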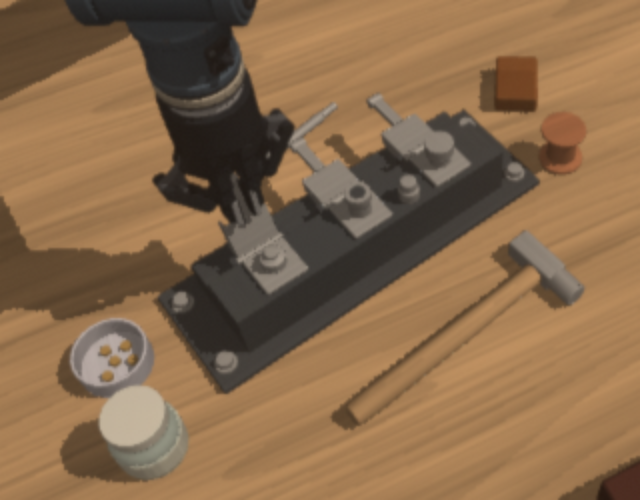

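The scene view shows the right cap upright at (250,235) in the fingers, with the other two caps shut and everything else in place. The angle held at 1.26 rad for over a second, so I hand it in.

```bash
python3 -c "
from station import manip
print(manip.sign_off())"
```

```text
the job is handed in; nothing more can be done
None
```

The loose die is the right one, and I handed the job in with the right cap held open in the gripper at about 1.26 rad (stop at 1.35).

**Finding the die:** I tapped the right die first. It slid down about 9 mm at roughly 3–4 N and then stopped dead. Both fixed cameras then showed its top at about 97 mm, so I did not tap the other two.

**Opening the cap:** The tongue did not pivot freely as I lifted. The gripper position suggested 1.24 rad, but the wrist camera showed only about 1.09 rad. I think the end bar was catching on the rear edge of the pads. A tighter grip made it worse, so I eased off to 20 N, pushed the cap on to 1.26 rad, and set the grip at 32 N.

**Last checks:**
- **Cap angle:** it changed by only about 0.002 rad over the last second (1.261 to 1.260).
- **Tool force:** it stayed at about 8 N.
- **Other parts:** in the last scene picture the other two caps are shut and the loose items look unmoved.
- **Fingers:** the measured opening was still shrinking very slowly (0.126 to 0.121 of full) and the pads read narrower than the 12 mm tongue. I read that as the pads skewing on the tongue, but did not confirm it.

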